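Bayonet light cap on the loaded luminometer, held for the reading

TASK

One of the two luminometers has the sample cell in its well; the other well is empty. Fit the light cap (the one with the bar grip and two lugs) on the loaded meter: push it down until its flange sits on the collar's rim, turn it clockwise until it stops so that the shutter is fully open, and finish still gripping it, pressed down on the rim and turned against the stop, because the shutter springs shut when the cap is let go and the meter is reading. Leave the other things on the bench where they are.

Things in the scene. Friction and masses are not known exactly. Their poses are not given: they have to be found in the camera images.
- light_cap: the light cap, black with an aluminium bar grip, about 80 g, standing upright on the table. Origin: centre of the spigot's underside; z up, x along the bar. From the bottom: round spigot 32 mm across, 15 mm high, with two lugs; round flange 58 mm across, from 15 to 23 mm; flat-sided bar grip on top. Fully home in a collar, its flange lies on the rim and its origin is 65 mm above the table
- cap_grip (a point): point inside the cap's bar grip, 45 mm above the cap's origin. The bar is 46 mm long (cap's x), 14 mm wide (y), from 23 to 51 mm above the origin
- cap_lug (a point): middle of one of the cap's two steel lugs, 20 mm out along the cap's +x and 4 mm above its origin; the other is across from it, at -x. Each stands out to 22 mm from the axis, is 8 mm wide and 4 mm high. The bar lies over the lugs
- meter_1: one of two like luminometers, grey housing, fixed on the table. Origin: on the axis of its cell well, at the table; z up. Well block: 47 mm to +x and -x, 48 mm to each side, 66 mm high. Keypad deck to -x, out to 130 mm, 44 mm high (the display slope between them reaches 64 mm). Well 28 mm square: empty (a deep dark hole), or holding the cell
- rim_1 (a point): centre of the flat rim of meter_1's aluminium bayonet collar, 80 mm above the table, on the well's axis. Collar 60 mm across outside, bore 36 mm; its lip is 4 mm thick. The cap's spigot goes into the bore and its flange comes to rest on the rim
- slot_1 (a point): one entry slot in the collar of meter_1, 20 mm from the axis on the meter's +y side; the other is across from it, at -y. 13 mm wide at the bore. The lugs go down here, so the cap enters only with its bar across the meter (either way round). 13 mm before home the lugs enter the lip and 5 mm before home they are below it; there the slots run clockwise, seen from above
- shutter_1 (a joint): shutter of meter_1: 0 shut (spring), 1.25 rad open, at its stop. The lugs under the lip drive it as the cap turns clockwise from above: 0.18 rad free play, then 1.25, so 1.43 rad (82 degrees) in all; the bar ends nearly along the meter. Takes 0.06 N m, at the stop 0.12, plus friction. Let go, the cap rises 5 mm to the lip and is turned back by the spring
- meter_2: one of two like luminometers, grey housing, fixed on the table. Origin: on the axis of its cell well, at the table; z up. Well block: 47 mm to +x and -x, 48 mm to each side, 66 mm high. Keypad deck to -x, out to 130 mm, 44 mm high (the display slope between them reaches 64 mm). Well 28 mm square: empty (a deep dark hole), or holding the cell
- rim_2 (a point): centre of the flat rim of meter_2's aluminium bayonet collar, 80 mm above the table, on the well's axis. Collar 60 mm across outside, bore 36 mm; its lip is 4 mm thick. The cap's spigot goes into the bore and its flange comes to rest on the rim
- slot_2 (a point): one entry slot in the collar of meter_2, 20 mm from the axis on the meter's +y side; the other is across from it, at -y. 13 mm wide at the bore. The lugs go down here, so the cap enters only with its bar across the meter (either way round). 13 mm before home the lugs enter the lip and 5 mm before home they are below it; there the slots run clockwise, seen from above
- shutter_2 (a joint): shutter of meter_2: 0 shut (spring), 1.25 rad open, at its stop. The lugs under the lip drive it as the cap turns clockwise from above: 0.18 rad free play, then 1.25, so 1.43 rad (82 degrees) in all; the bar ends nearly along the meter. Takes 0.06 N m, at the stop 0.12, plus friction. Let go, the cap rises 5 mm to the lip and is turned back by the spring
- cell: round glass sample cell, 25 mm across, 56 mm high, white screw top, standing in the well of one of the meters on a spring seat. Origin: centre of its underside, 19 mm above the table; its top is 5 mm below the rim. The cap touches it when 10 mm from home and pushes it down against the spring: 3 N at first, 8 N fully home
- dust_plug: bystander: black dust plug, a round push-in plug without lugs or bar, flange 54 mm across, round 24 mm knob on top, 40 mm high; origin under its centre
- flask: bystander: conical glass flask, 80 mm across, 121 mm high; origin under its centre
- petri_dish: bystander: glass dish, 96 mm across, 16 mm high; origin under its centre
- cuvette_1: bystander: clear square cuvette, 12.5 x 12.5 x 45 mm, standing in the dish; origin under its centre
- cuvette_2: bystander: clear square cuvette, 12.5 x 12.5 x 45 mm, standing in the dish; origin under its centre
- tester: bystander: blue pen-type water tester lying flat, 160 x 36 x 22 mm, long axis x; origin under it
- amber_bottle: bystander: amber reagent bottle, 54 mm across, 105 mm high; origin under its centre
- beaker: bystander: glass beaker, 72 mm across the rim, 90 mm high; origin under its centre
Things that resemble listed ones, but are neither listed nor needed, are in the scene too. What is shaped like the light_cap but brown or orange is not meant.

How it is judged:
By the outcome, as a careful person would: the job done as asked, in the order asked, and still so for the second after the job is handed in, while the arm keeps its last pose, push and grip.
It also fails if it takes over 45 s, if anything falls off the work surface, if the arm or the gripper's body presses on something with over 40 N, if the wrist force passes 120 N, or if a joint passes its speed limit or range.

ROBOT

A 6-joint arm with a two-finger parallel gripper is mounted at the origin on the work surface. World frame = base frame: x ahead of the robot, y to its left, z up, the work surface at z = 0. Lengths are in mm, angles in degrees, forces in N, time in s.
With the tool pointing down it reaches from about 350 to 850 mm from the base axis. Payload 8.1 kg.
Tool frame: the origin (TCP) lies at the very end of the fingers, on their centre line; the grasp point (between the pads) lies 19 mm behind it (r.grip_point_offset is the distance from the TCP to the grasp point, in mm); z points along the fingers, y is the line along which they close (so a half turn about z gives the same grasp; the last joint's range is limited). The gripper opens to 85 mm and grips with 20 to 120 N. Pads are 22 mm wide; open, the fingers measure 114 mm over their backs; the gripper's body (76 mm by 85 mm) begins 54 mm behind the grasp point. The pads swing forward as they close: fully open they stand 13 mm farther back than shut.
Start: joints at [-72.789, 7.471, 85.268, -0, 87.261, -4.893], TCP at [225.8, -555.895, 231.292] pointing down, gripper open.
Joint ranges: [-169.43, 169.43], [-51.17, 129.36], [1.28, 143.12], [-76.62, 256.62], [0, 156.53], [-152.29, 152.29]. Speed limits (degrees/s): [136.94, 136.94, 159.86, 180, 180, 180].

INTERFACE

Orientations are given as [roll, pitch, yaw] about the fixed x, y, z axes, in that order (R = Rz(yaw) Ry(pitch) Rx(roll)).
In Python, from bench import status, eyes, r gives the robot as it stands.
- The arm moves only by the shell command python3 -m handwheel 'ROWS' [FORCE]. ROWS is a JSON object whose one key "series" holds a list that holds one entry, the list of rows, each a list of 7 numbers: the shift along the tool's x, y, z in cm, then the turn, a rotation vector about the tool's x, y, z in rad, then the opening, from 0 (shut) to 1 (fully open). In form: {"series": [[[tx, ty, tz, rx, ry, rz, claw], ...]]}. A call has 1 to 12 rows; each row is the pose to reach, as a shift and turn from the pose commanded when the call began, along the tool's axes at that moment; what a row does not reach only later rows make up. A row lasts 1/8 s, in which the tool goes at most 62.5 mm and 10.7 degrees, less where a joint would pass 70% of its speed; a pose out of reach is approached as far as the arm can. A call with a gripper value outside its range is refused whole. The fingers move at their own pace and stop on an object; FORCE is the grip in N (left out, the last holds). Time passes only in rows, so rows that repeat a pose let the fingers close. It gives the time, the measured TCP pose, the force, the opening and the grip force at its end, in the units of the state.
- status.sense(): the state, without advancing time (a new reading comes with each control period).
- eyes.snapshot(name): name is "side" or "top" or "wrist"; returns a dict with "img" (400x640x3 uint8, red, green, blue), "mtx" (3x3 intrinsics, pixels), "R" (3x3) and "t" (3): a world point X has camera coordinates R X + t. Camera axes: x right, y down, z forward; pixel columns grow to the right and rows downward; lengths in mm; the calibration is good to about 2 mm. A picture is of the moment at which its call begins. There is no depth.
- r.hand_in(): hands the job in; it is judged then, once.
The state is a dict: "time": time; "joint_pos": joint angles; "qd": joint speeds; "joint_efforts": joint torques, N m; "tool_pos": TCP position; "tcp_rot": TCP orientation; "ft_force": force on the tool from outside, world axes, zero at the start; "wrist_torque": the same for the moment, N m; "finger_gap": finger opening in mm; "grip_force": force on a finger pad.
Only numpy, scipy, OpenCV 4.12 (cv2) and the standard library are available. Lean on these libraries where they do the work, as an engineer would, in place of code of your own. Each camera call takes 0.05 s, during which the arm holds its last target. There are 200 camera calls.

## Working session

There is one attempt and no reset: what is moved stays moved. The work goes in short steps, Python scripts to look and compute and a shell command to move; the robot and the scene stay as the last step left them, time stands still between calls to the robot, and variables do not carry over. Pictures are saved under pics/ and viewed, at most 10 in all, crops included, and the job is handed in when it is done.

```bash
mkdir -p pics; ls; python3 - <<'E'
from bench import status, eyes, r
import cv2,numpy as np
np.set_printoptions(precision=3,suppress=True)
print(status.sense())
for n in ("top","side"):
    s=eyes.snapshot(n); cv2.imwrite(f"pics/{n}0.png",s["img"][:,:,::-1]); print(n,s["mtx"],s["R"],s["t"], -s["R"].T@s["t"])
E
```

```text
pics
{'time': 0.0, 'joint_pos': array([-72.791,   7.516,  85.33 ,   0.001,  87.26 ,  -4.893]), 'qd': array([-0.024, -0.006, -0.031,  0.088, -0.071,  0.053]), 'joint_efforts': array([ -0.001, -56.939, -50.057,  -0.   ,   0.015,   0.   ]), 'tool_pos': array([ 225.622, -555.371,  230.22 ]), 'tcp_rot': array([-179.894,   -0.01 ,   22.102]), 'ft_force': array([-0.041, -0.066, -0.971]), 'wrist_torque': array([0.013, 0.009, 0.066]), 'grip_force': 0.0, 'finger_gap': 85.67025088499248}
top [[511.801   0.    317.189]
 [  0.    511.801 197.868]
 [  0.      0.      1.   ]] [[-0.002 -1.    -0.01 ]
 [-0.981  0.004 -0.193]
 [ 0.193  0.009 -0.981]] [ -22.069  637.324 1348.854] [ 364.316  -37.111 1446.365]
side [[467.674   0.    316.842]
 [  0.    467.674 197.703]
 [  0.      0.      1.   ]] [[-0.851 -0.525 -0.001]
 [-0.359  0.585 -0.727]
 [ 0.382 -0.619 -0.686]] [ 517.884  286.34  1222.623] [  76.296  860.906 1047.865]
```

View pics/top0.png

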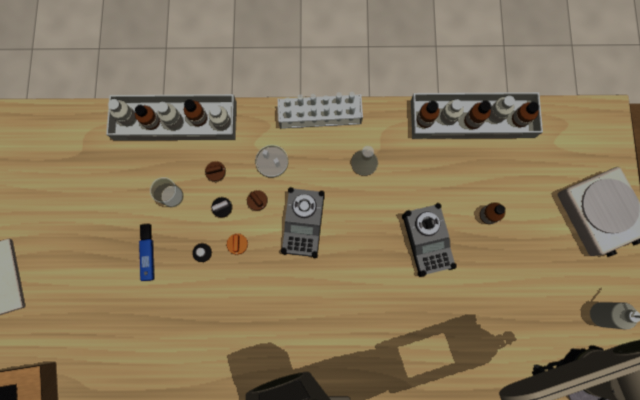

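View pics/side0.png

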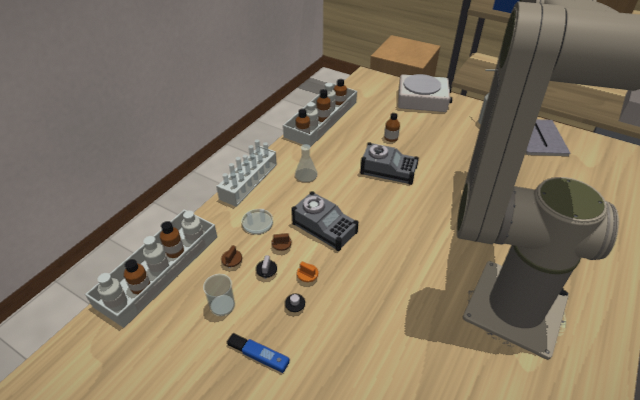

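Top view: light-cap candidates are black with a bar at (222,207), brown at (215,171) and (257,201), orange at (237,244), and the dust plug, black with a round knob, at (202,252). I choose (222,207). The left meter's collar at (304,205) looks white inside (loaded), and the right one at (428,223) looks dark (empty). I'll check all of these in a close crop.

```bash
cat > h.py <<'E'
from bench import status, eyes, r
import cv2,numpy as np
np.set_printoptions(precision=2,suppress=True)
def ray(s,uv,z):
    d=s["R"].T@np.linalg.solve(s["mtx"],[uv[0],uv[1],1.]); c=-s["R"].T@s["t"]
    return c+d*(z-c[2])/d[2]
def P(s): return s["mtx"]@np.c_[s["R"],s["t"]]
def tri(s1,p1,s2,p2):
    X=cv2.triangulatePoints(P(s1),P(s2),np.array(p1,float),np.array(p2,float))[:,0]; return X[:3]/X[3]
def proj(s,X):
    p=s["mtx"]@(s["R"]@np.asarray(X,float)+s["t"]); return p[:2]/p[2]
E
python3 - <<'E'
from h import *
t=eyes.snapshot("top"); s=eyes.snapshot("side")
def crop(im,u,v,h=25,k=8): return cv2.resize(im[v-h:v+h,u-h:u+h,::-1],None,fx=k,fy=k,interpolation=cv2.INTER_CUBIC)
def c(im,u,v): return cv2.resize(crop(im,u,v),(260,260))
a=np.hstack([c(t["img"],222,207),c(t["img"],304,205),c(t["img"],428,223)])
b=np.hstack([c(s["img"],266,266),c(s["img"],314,205),c(s["img"],380,155)])
cv2.imwrite("pics/crops.png",np.vstack([a,b]))
for n,p in (("cap",(222,207)),):print(n,ray(t,p,40),ray(s,(266,267),20))
print("rims top",ray(t,(304,205),80),ray(t,(428,223),80),"side",ray(s,(314,205),80),ray(s,(379,152),80))
E
```

```text
cap [616.6  242.62  40.  ] [622.16 245.83  20.  ]
rims top [614.14  11.83  80.  ] [ 563.72 -321.9    80.  ] side [606.17  19.52  80.  ] [ 555.02 -311.93   80.  ]
```

View pics/crops.png

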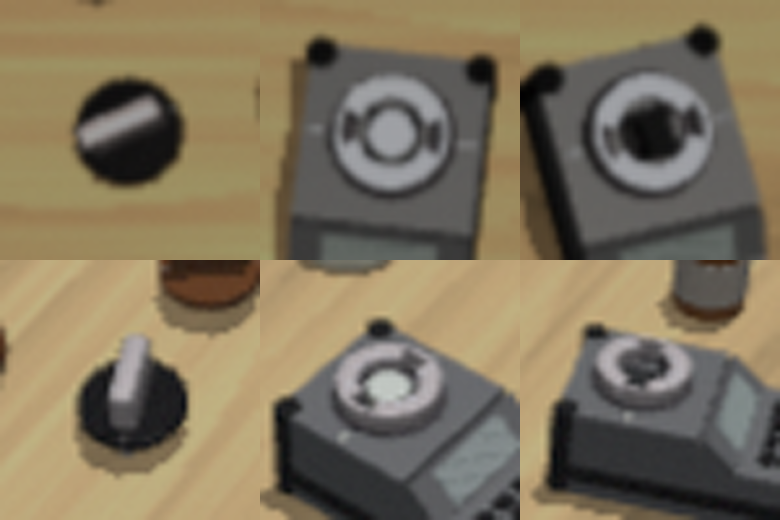

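Crops: the cap at (222,207) is black with an aluminium bar, as described. The left meter's collar holds a white-topped cell, so it is loaded; the right one is a dark hole. In both crops of the loaded meter the slots lie across it. Next I go above the cap.

```bash
cat >> h.py <<'E'
import json,os
from scipy.spatial.transform import Rotation as Ro
def cmd(): return json.load(open("cmd.json")) if os.path.exists("cmd.json") else dict(p=[225.8,-555.895,231.292],yaw=22.104)
def to(p,yaw):
    "shift (cm) and rz (rad), rounded, from the commanded pose; remembers the new one as commanded"
    c=cmd(); R=Ro.from_euler("xyz",[180,0,c["yaw"]],degrees=True)
    t=np.round(R.inv().apply(np.array(p)-c["p"])/10,2); a=(yaw-c["yaw"]+180)%360-180; rz=round(-np.radians(a),3)
    n=dict(p=list(np.array(c["p"])+R.apply(t*10)),yaw=c["yaw"]-np.degrees(rz))
    json.dump(n,open("cmd.json","w")); print("row",t,rz,"->",np.array(n["p"]),n["yaw"])
E
python3 - <<'E'
from h import *
s=eyes.snapshot("wrist"); R=Ro.from_euler("xyz",[180,0,22.1],degrees=True)
print("cam in tool",R.inv().apply(-s["R"].T@s["t"]-[225.6,-555.4,230.2])); print("cam axes in tool\n",R.inv().as_matrix()@s["R"].T)
to([600,215,260],118)
E
```

```text
cam in tool [  68.67    2.71 -141.57]
cam axes in tool
 [[ 0.   -0.96 -0.27]
 [ 1.    0.   -0.  ]
 [ 0.   -0.27  0.96]]
row [ 63.68 -57.34  -2.87] -1.674 -> [600.03 214.98 259.99] 118.0171349048998
```

```bash
rm cmd.json; python3 - <<'E'
from h import *
to([420,-170,260],70)
to([600,215,260],118)
E
```

```text
row [ 32.51 -28.45  -2.87] -0.836 -> [ 419.95 -169.97  259.99] 70.00327167293682
row [42.33  3.75 -0.  ] -0.838 -> [599.95 214.98 259.99] 118.0171349048998
```

```bash
python3 -m handwheel '{"series": [[[5,-4.5,-1,0,0,-0.13,1],[10,-8.8,-2.87,0,0,-0.27,1],[14.5,-12.7,-2.87,0,0,-0.41,1],[19,-16.6,-2.87,0,0,-0.55,1],[23.5,-20.6,-2.87,0,0,-0.69,1],[28,-24.5,-2.87,0,0,-0.836,1],[32.51,-28.45,-2.87,0,0,-0.836,1],[32.51,-28.45,-2.87,0,0,-0.836,1]]]}'
python3 -m handwheel '{"series": [[[6,0.5,0,0,0,-0.12,1],[12,1,0,0,0,-0.24,1],[18,1.6,0,0,0,-0.36,1],[24,2.1,0,0,0,-0.48,1],[30,2.6,0,0,0,-0.6,1],[36,3.2,0,0,0,-0.72,1],[42.33,3.75,0,0,0,-0.838,1],[42.33,3.75,0,0,0,-0.838,1],[42.33,3.75,0,0,0,-0.838,1]]]}'
python3 - <<'E'
from h import *
s=eyes.snapshot("wrist"); cv2.imwrite("pics/w1.png",s["img"][:,:,::-1])
np.savez("w1.npz",**s)
print(status.sense()["tool_pos"],status.sense()["tcp_rot"],proj(s,[617,243,45]),proj(s,[610,15,80]))
E
```

```text
time: 1.25
tool_pos: [421.3, -166.3, 260.1]
tcp_rot: [180.0, -0.1, 70.4]
ft_force: [0.2, -0.0, 0.6]
finger_gap: 85.0
grip_force: 0.0
time: 2.38
tool_pos: [600.1, 214.0, 259.3]
tcp_rot: [-179.9, 0.0, 118.0]
ft_force: [-0.1, -0.9, -0.4]
finger_gap: 85.2
grip_force: 0.0
[600.09 213.46 259.95] [-179.97    0.03  117.91] [341.56 162.96] [255.22 315.67]
```

View pics/w1.png

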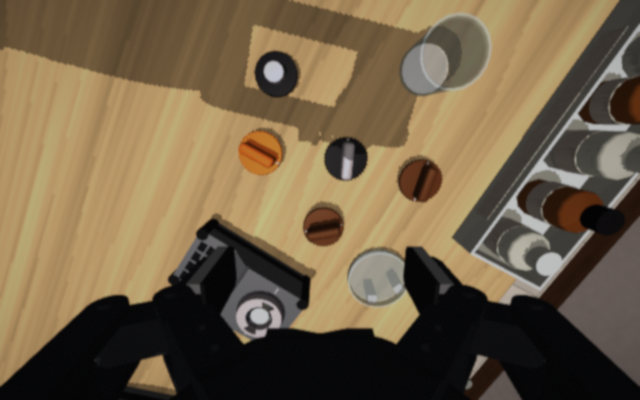

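Wrist view: the cap with its bar is at (347,158), with the bar nearly along the image column (tool x). Brown caps are at (421,180) and (323,227), the orange one at (260,152). The loaded collar is at (260,316). Now I triangulate.

```bash
cat >> h.py <<'E'
def bar(s,guess,h=30,show=False):
    "bright grey bar inside black disc near guess: centre, axis direction (px); and disc ellipse"
    u,v=np.round(guess).astype(int); im=s["img"].astype(int)
    y0,x0=max(v-h,0),max(u-h,0); c=im[y0:v+h,x0:u+h]
    grey=(c.max(2)-c.min(2))<40; m=((grey)&(c.max(2)>100)).astype(np.uint8); dark=((c.max(2)<60)).astype(np.uint8)
    def big(m):
        n,l,st,ce=cv2.connectedComponentsWithStats(m); d=[st[i,4]-0.*i if st[i,4]>15 else 0 for i in range(1,n)]
        k=1+int(np.argmax(d)); return (l==k).astype(np.uint8)
    def cont(m): 
        cs,_=cv2.findContours(m,cv2.RETR_EXTERNAL,cv2.CHAIN_APPROX_NONE); return max(cs,key=cv2.contourArea)+np.array([x0,y0])
    b=cv2.minAreaRect(cont(big(m))); e=cv2.fitEllipse(cv2.convexHull(cont(big(dark|m))))
    return b,e
def ellipse_of(mask,guess,h):
    pass
E
python3 - <<'E'
from h import *
t=eyes.snapshot("top"); s=eyes.snapshot("side"); w=eyes.snapshot("wrist")
B={}
for n,S,g,h in (("top",t,(222,207),14),("side",s,(266,267),17),("wrist",w,(346,158),28)):
    b,e=bar(S,g,h); B[n]=(S,b,e); print(n,"bar",b,"disc",e)
for a,c in (("top","wrist"),("side","wrist"),("top","side")):
    print(a,c,"bar",tri(B[a][0],B[a][1][0],B[c][0],B[c][1][0]),"disc",tri(B[a][0],B[a][2][0],B[c][0],B[c][2][0]))
print("flange at z=23", [ray(B[k][0],B[k][2][0],20) for k in B], "bar at z=51",[ray(B[k][0],B[k][1][0],49) for k in B])
# collar: bright grey ring
for n,S,g,h in (("top",t,(304,205),16),("side",s,(314,205),18),("wrist",w,(258,314),32)):
    u,v=g; c=S["img"].astype(int)[v-h:v+h,u-h:u+h]; m=((c.max(2)-c.min(2)<45)&(c.max(2)>135)).astype(np.uint8)
    cs,_=cv2.findContours(m,cv2.RETR_EXTERNAL,cv2.CHAIN_APPROX_NONE); k=max(cs,key=cv2.contourArea)+np.array([u-h,v-h])
    e=cv2.fitEllipse(cv2.convexHull(k)); print(n,"collar",e,ray(S,e[0],80)); B[n+"c"]=(S,e)
for a,c in (("topc","wristc"),("sidec","wristc"),("topc","sidec")): print(a,c,tri(B[a][0],B[a][1][0],B[c][0],B[c][1][0]))
E
```

```text
top bar ((217.02943420410156, 206.61769104003906), (28.861740112304688, 5.093247413635254), 75.96376037597656) disc ((221.74049377441406, 207.0144805908203), (17.96526527404785, 34.861106872558594), 161.7772674560547)
side bar ((264.9000244140625, 260.70001220703125), (5.81377649307251, 12.969193458557129), 26.56505012512207) disc ((266.26043701171875, 266.88934326171875), (20.24222183227539, 23.41997718811035), 7.236413478851318)
wrist bar ((346.8274841308594, 161.58851623535156), (10.510003089904785, 35.255069732666016), 3.814074993133545) disc ((345.0950622558594, 157.37449645996094), (41.57563781738281, 42.62959671020508), 23.009075164794922)
top wrist bar [613.38 249.57  72.99] disc [621.77 248.83  12.33]
side wrist bar [622.11 247.26  49.01] disc [619.55 248.52  25.13]
top side bar [615.33 253.09  58.99] disc [619.86 246.85  22.98]
flange at z=23 [array([620.14, 247.33,  20.  ]), array([621.78, 245.14,  20.  ]), array([621.55, 249.13,  20.  ])] bar at z=51 [array([616.11, 254.7 ,  49.  ]), array([622.11, 247.25,  49.  ]), array([622.11, 247.26,  49.  ])]
top collar ((303.1028137207031, 210.1328125), (9.71601676940918, 18.40838623046875), 96.05933380126953) [600.01  14.22  80.  ]
side collar ((316.25006103515625, 203.2612762451172), (11.547622680664062, 16.83665657043457), 53.10570526123047) [604.39   9.71  80.  ]
wrist collar ((258.4944152832031, 316.9389953613281), (37.97372817993164, 44.99575424194336), 96.93816375732422) [614.92  13.74  80.  ]
topc wristc [603.84  14.17  78.29]
sidec wristc [618.29 -11.21  54.05]
topc sidec [600.03  14.4   85.66]
```

Cap: the flange centre is about (621,248) at z≈23–25, and the bar top at z≈49, both matching the description. Next I hover just above it with the fingers straddling and look again.

```bash
python3 - <<'E'
from h import *
to([621.5,248,130],118)
E
```

```text
row [ 1.9   3.45 13.  ] 0.0 -> [621.48 247.96 129.99] 118.0171349048998
```

```bash
python3 -m handwheel '{"series": [[[1.9,3.45,4,0,0,0,0.7],[1.9,3.45,8,0,0,0,0.7],[1.9,3.45,13,0,0,0,0.7],[1.9,3.45,13,0,0,0,0.7],[1.9,3.45,13,0,0,0,0.7]]]}'
python3 - <<'E'
from h import *
w=eyes.snapshot("wrist"); cv2.imwrite("pics/w2.png",w["img"][:,:,::-1])
g=proj(w,[621.5,248,50]); print(g)
b,e=bar(w,g,55); print(b,e,ray(w,b[0],51),ray(w,e[0],23))
pts=cv2.boxPoints(b); X=[ray(w,p,51)[:2] for p in pts]; print(np.array(X)); 
for i in range(2):
  d=X[i+1]-X[i]; print(np.hypot(*d),np.degrees(np.arctan2(d[1],d[0])))
E
```

```text
time: 3.2
tool_pos: [622.5, 247.6, 132.6]
tcp_rot: [179.9, 0.0, 118.0]
ft_force: [-0.1, 0.6, 0.2]
finger_gap: 59.8
grip_force: 0.0
[317.26 204.79]
((317.3917541503906, 203.88143920898438), (17.027873992919922, 50.22087097167969), 2.6025619506835938) ((317.56744384765625, 195.85484313964844), (60.47724533081055, 64.44117736816406), 23.412363052368164) [621.1  248.99  51.  ] [621.31 248.73  23.  ]
[[624.04 226.08]
 [605.97 264.98]
 [618.31 270.82]
 [637.02 232.17]]
42.89098426476419 114.9043911238822
13.646822551404375 25.304947822411503
```

View pics/w2.png

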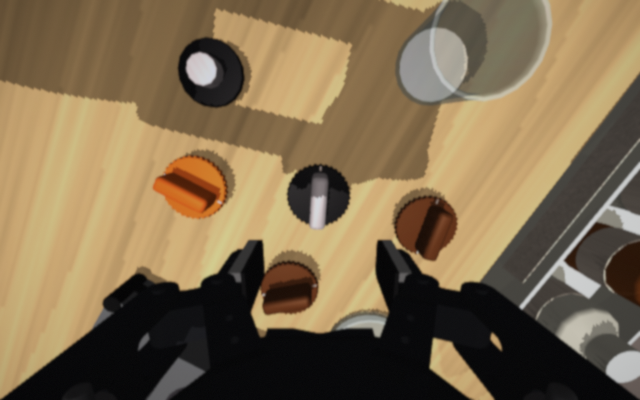

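Close view: the bar centre is at (317,204) px, giving about (621.1,248.9) with yaw ≈115°. Two wrist views agree to within 1 mm, and the size, 43×13.6 mm, roughly matches 46×14. Now I descend and grip.

```bash
python3 - <<'E'
from h import *
to([621.2,248.9,28],115)
E
```

```text
row [ 0.1   0.02 10.2 ] 0.053 -> [621.18 248.94  27.99] 114.98045859070645
```

```bash
python3 -m handwheel '{"series": [[[0.1,0.02,4,0,0,0.053,0.6],[0.1,0.02,8,0,0,0.053,0.6],[0.1,0.02,10.2,0,0,0.053,0.6],[0.1,0.02,10.2,0,0,0.053,0.6],[0.1,0.02,10.2,0,0,0.053,0.3],[0.1,0.02,10.2,0,0,0.053,0],[0.1,0.02,10.2,0,0,0.053,0],[0.1,0.02,10.2,0,0,0.053,0],[0.1,0.02,10.2,0,0,0.053,0],[0.1,0.02,10.2,0,0,0.053,0]]]}' 70
python3 - <<'E'
from h import *
s=status.sense(); print(s["tcp_rot"],s["wrist_torque"])
to([606,110,200],100)
E
```

```text
time: 4.5
tool_pos: [622.8, 249.4, 30.4]
tcp_rot: [179.8, 0.0, 115.0]
ft_force: [-0.1, -0.5, 7.1]
finger_gap: 12.3
grip_force: 68.9
[179.79   0.03 114.98] [-0.05  0.13  0.03]
row [-11.95  -7.24 -17.2 ] 0.261 -> [606.02 110.04 199.99] 100.02626013779197
```

```bash
rm cmd.json; echo '{"p":[621.18,248.94,27.99],"yaw":114.98}'>cmd.json; python3 - <<'E'
from h import *
to([621.18,248.94,200],114.98)
to([606,-46,200],90)
E
```

```text
row [  0.    0.  -17.2] -0.0 -> [621.18 248.94 199.99] 114.98
row [-26.09 -13.83  -0.  ] 0.436 -> [606.   -45.96 199.99] 89.99904013229612
```

```bash
python3 -m handwheel '{"series": [[[0,0,-2,0,0,0,0],[0,0,-6,0,0,0,0],[0,0,-11,0,0,0,0],[0,0,-17.2,0,0,0,0],[0,0,-17.2,0,0,0,0]]]}'
python3 -m handwheel '{"series": [[[-4,-2.1,0,0,0,0.08,0],[-9,-4.7,0,0,0,0.16,0],[-14,-7.4,0,0,0,0.24,0],[-19,-10,0,0,0,0.32,0],[-24,-12.6,0,0,0,0.4,0],[-26.09,-13.83,0,0,0,0.436,0],[-26.09,-13.83,0,0,0,0.436,0],[-26.09,-13.83,0,0,0,0.436,0]]]}'
python3 - <<'E'
from h import *
w=eyes.snapshot("wrist"); cv2.imwrite("pics/w3.png",w["img"][:,:,::-1]); np.savez("w3.npz",**w)
print(proj(w,[606,14,80]),status.sense()["tool_pos"])
to([606,-46,160],90)
E
```

```text
time: 5.12
tool_pos: [625.0, 250.2, 210.0]
tcp_rot: [179.2, 0.1, 115.0]
ft_force: [0.8, 0.4, 0.1]
finger_gap: 12.7
grip_force: 68.4
time: 6.12
tool_pos: [605.9, -45.3, 200.1]
tcp_rot: [-180.0, -0.0, 90.0]
ft_force: [-0.1, 0.9, -0.3]
finger_gap: 12.5
grip_force: 68.3
[317.42 131.68] [605.98 -44.84 200.08]
row [-0.  0.  4.] -0.0 -> [606.   -45.96 159.99] 89.99904013229612
```

View pics/w3.png

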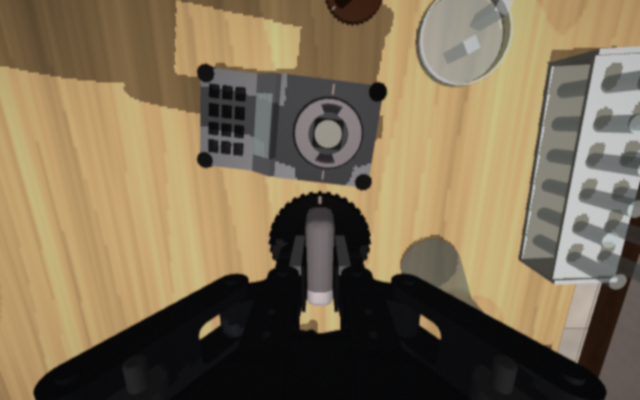

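Wrist view: the loaded meter is fully visible, with the collar centre near (328,132), slots at (330,101) and (325,163), white ticks at (334,89) and (324,174), and its deck to the left. The cap hangs straight in the grip, bar vertical at (320,250). I lower a little for a second view.

```bash
python3 -m handwheel '{"series": [[[0,0,2,0,0,0,0],[0,0,4,0,0,0,0],[0,0,4,0,0,0,0],[0,0,4,0,0,0,0]]]}'
cat > meas.py <<'E'
from h import *
def collar(S,g,h):
    u,v=np.round(g).astype(int); y0=max(v-h,0); c=S["img"][y0:v+h,u-h:u+h].astype(int)
    # ring brighter and slightly warmer than the housing
    m=((c.max(2)>110)&(c.max(2)-c.min(2)<60)).astype(np.uint8)
    m=cv2.morphologyEx(m,cv2.MORPH_OPEN,np.ones((5,5),np.uint8))
    cs,_=cv2.findContours(m,cv2.RETR_EXTERNAL,cv2.CHAIN_APPROX_NONE)
    k=max(cs,key=cv2.contourArea); e=cv2.fitEllipse(cv2.convexHull(k))
    return np.array(e[0])+[u-h,y0],e[1],m
E
python3 - <<'E'
from meas import *
a=dict(np.load("w3.npz")); b=eyes.snapshot("wrist"); np.savez("w4.npz",**b)
print(status.sense()["tool_pos"],status.sense()["tcp_rot"])
c=[]
for S in (a,b):
    p,ax,m=collar(S,proj(S,[612,14,80]),48 if S is a else 55); c.append(p); print(p,ax,ray(S,p,80))
print("tri",tri(a,c[0],b,c[1]))
g=proj(b,[612,14,80]).astype(int); x0,y0=g[0]-100,max(g[1]-80,0)
cv2.imwrite("pics/w4.png",cv2.resize(b["img"][y0:y0+260,x0:x0+200,::-1],None,fx=2.3,fy=2.3,interpolation=cv2.INTER_CUBIC)); print(x0,y0)
E
```

```text
time: 6.68
tool_pos: [605.8, -45.8, 159.6]
tcp_rot: [-180.0, -0.0, 90.0]
ft_force: [-0.3, -0.0, -0.7]
finger_gap: 12.4
grip_force: 68.3
[606.27 -45.92 160.31] [179.97   0.    90.01]
[344.16 134.49] (30.642627716064453, 57.678401947021484) [630.11  11.56  80.  ]
[309.97 131.36] (36.21959686279297, 69.28179931640625) [600.45  14.72  80.  ]
tri [608.6   20.5  330.27]
225 52
```

View pics/w4.png

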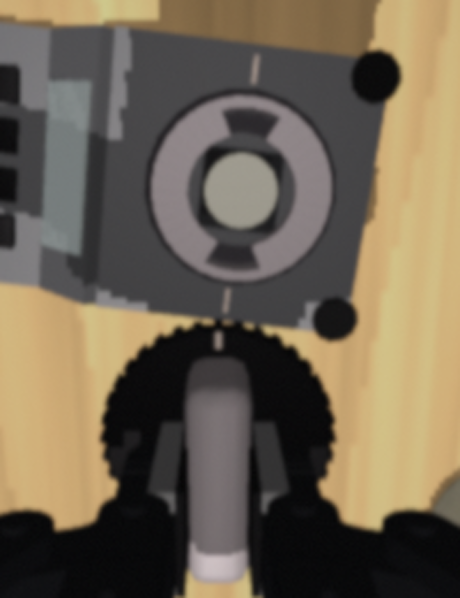

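Crop: the collar ring is centred near (241,187), i.e. (329.8,133.3) full-frame, with radius about 40 px. Ticks are at (256,68) and (227,300). The cap's flange is centred near column 218, top edge at row 322. Now refining these.

```bash
python3 - <<'E'
from h import *
a=dict(np.load("w3.npz")); b=dict(np.load("w4.npz"))
def ring(S,c,R):
    g=S["img"].max(2).astype(np.uint8); yy,xx=np.mgrid[:400,:640]
    for _ in range(3):
        m=((g>105)&(np.hypot(xx-c[0],yy-c[1])<R)).astype(np.uint8)
        n,l,st,_2=cv2.connectedComponentsWithStats(m); m=np.isin(l,[i for i in range(1,n) if st[i,4]>150]).astype(np.uint8)
        h=cv2.convexHull(np.argwhere(m)[:,::-1].astype(np.int32)); e=cv2.fitEllipse(h); c=e[0]
    return np.array(e[0]),e[1]
pa,ra=ring(a,(328,132),38); pb,rb=ring(b,(329.8,133.3),44)
print(pa,ra,ray(a,pa,80)); print(pb,rb,ray(b,pb,80)); print("tri",tri(a,pa,b,pb))
# stereo from size as a height check: diameter 60
for S,r_ in((a,ra),(b,rb)): print("height from size",(-S["R"].T@S["t"])[2]-S["mtx"][0,0]*60/np.mean(r_))
def tick(S,g,h=7):
    u,v=np.round(g).astype(int); c=S["img"][v-h:v+h+1,u-h:u+h+1].max(2).astype(float); w=np.clip(c-np.median(c)-25,0,None); yy,xx=np.mgrid[-h:h+1,-h:h+1]
    return np.array([u+(w*xx).sum()/w.sum(),v+(w*yy).sum()/w.sum()])
for S,g1,g2 in((b,(336.3,81.6),(323.7,182.4)),(a,(334,89),(324,174))):
    q1,q2=tick(S,g1),tick(S,g2); X1,X2=ray(S,q1,66),ray(S,q2,66); d=X1-X2; print(q1,q2,X1,X2,"mid",(X1+X2)/2,"y axis ang",np.degrees(np.arctan2(d[1],d[0])))
# flange of held cap
g=b["img"].max(2); yy,xx=np.mgrid[:400,:640]
tcp=np.array([606.1,-45.9,160])
edge=[]
for v in range(196,240,3):
    row=g[v]; d=np.where(row[255:385]<45)[0]+255; edge.append((d.min(),v)); edge.append((d.max(),v))
e=cv2.fitEllipse(np.array(edge,np.float32)); print("flange",e)
for z in (150,153,156): print(z,ray(b,e[0],z), [np.linalg.norm(ray(b,(e[0][0]+sg*max(e[1])/2,e[0][1]),z)-ray(b,e[0],z)) for sg in(1,)])
print("bar end",ray(b,(218/2.3+225,358/2.3+52),181),"cap tick",ray(b,(218/2.3+225,340/2.3+52),153),"tcp",tcp)
E
```

```text
[327.82 132.73] (65.43199157714844, 67.31631469726562) [615.35  13.09  80.  ]
[329.51 133.36] (77.5950698852539, 79.99308776855469) [615.31  13.25  80.  ]
tri [615.99  12.56  59.3 ]
height from size 86.44169272776472
height from size 86.03209933310629
[335.48  81.73] [323.07 182.2 ] [620.01  51.59  66.  ] [610.74 -27.41  66.  ] mid [615.38  12.09  66.  ] y axis ang 83.30366263156965
[332.9   88.85] [322.14 174.96] [620.05  51.57  66.  ] [610.53 -27.79  66.  ] mid [615.29  11.89  66.  ] y axis ang 83.157395789746
flange ((314.42205810546875, 249.58998107910156), (96.6874771118164, 130.9969482421875), 29.1688232421875)
150 [604.77 -50.32 150.  ] [np.float64(38.11129332575001)]
153 [604.83 -48.92 153.  ] [np.float64(37.35272620795535)]
156 [604.89 -47.51 156.  ] [np.float64(36.594159090160574)]
bar end [607.83 -15.61 181.  ] cap tick [607.86 -19.53 153.  ] tcp [606.1 -45.9 160. ]
```

The collar is at about (615.3,13.2) with meter yaw ≈ -6.8°. The held bar, though, appears about 1.7 mm off the reported TCP along tool y, which points to camera bias. A view from a 90°-turned tool should separate the bias from the position.

```bash
python3 - <<'E'
from h import *
w1=dict(np.load("w1.npz")); b=dict(np.load("w4.npz")); print("height tri",tri(w1,(258.5,316.9),b,(329.51,133.36)))
to([555,13,160],0)
E
```

```text
height tri [615.21  13.15  77.29]
row [ 5.9 -5.1 -0. ] 1.571 -> [555.    13.04 159.99] -0.012629482756210564
```

```bash
python3 -m handwheel '{"series": [[[1,-0.6,0,0,0,0.18,0],[2,-1.2,0,0,0,0.36,0],[3,-1.8,0,0,0,0.54,0],[4,-2.4,0,0,0,0.72,0],[5,-3.2,0,0,0,0.9,0],[5.5,-4,0,0,0,1.08,0],[5.9,-5.1,0,0,0,1.26,0],[5.9,-5.1,0,0,0,1.44,0],[5.9,-5.1,0,0,0,1.571,0],[5.9,-5.1,0,0,0,1.571,0],[5.9,-5.1,0,0,0,1.571,0]]]}'
python3 - <<'E'
from h import *
b=eyes.snapshot("wrist"); np.savez("w5.npz",**b); s=status.sense(); print(s["tool_pos"],s["tcp_rot"])
g=proj(b,[615,13,80]).astype(int); print(g); x0,y0=g[0]-100,max(g[1]-80,0); print(x0,y0)
cv2.imwrite("pics/w5.png",cv2.resize(b["img"][y0:y0+260,x0:x0+200,::-1],None,fx=2.3,fy=2.3,interpolation=cv2.INTER_CUBIC))
E
```

```text
time: 8.1
tool_pos: [555.3, 13.0, 160.5]
tcp_rot: [180.0, -0.1, 0.2]
ft_force: [0.7, -0.2, -0.8]
finger_gap: 12.5
grip_force: 68.3
[555.24  12.99 160.36] [180.    -0.03   0.12]
[317 137]
217 57
```

View pics/w5.png

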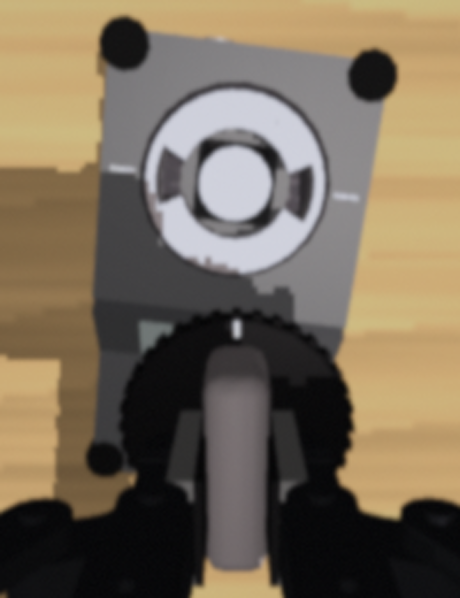

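Crop: the collar ring spans columns 142–328 and rows 83–274, so its centre is about (319.2,134.6) full-frame. Ticks are at (122,168) and (346,197). The bar midline is at column 236, i.e. u=319.6. Now solving for the bias and position.

```bash
python3 - <<'E'
from h import *
b4=dict(np.load("w4.npz")); b=dict(np.load("w5.npz"))
g=b["img"].max(2); yy,xx=np.mgrid[:400,:640]
m=((g>175)&(np.hypot(xx-319.2,yy-134.6)<43)); e=cv2.fitEllipse(cv2.convexHull(np.argwhere(m)[:,::-1].astype(np.int32))); print(e)
A=ray(b4,(329.51,133.36),80); B=ray(b,e[0],80); B2=ray(b,(319.2,134.6),80); print("ests",A,B,B2, b["mtx"][0])
# bias (bx,by) in tool frame: est = C + T*bias ; yaw90: tool x=+y, tool y=+x ; yaw0: tool x=+x, tool y=-y
for Bq in (B,B2):
    # Ax=Cx+by, Ay=Cy+bx, Bx=Cx+bx, By=Cy-by
    M=np.array([[1,0,0,1],[0,1,1,0],[1,0,1,0],[0,1,0,-1]],float); print("C,bias",np.linalg.lstsq(M,[A[0],A[1],Bq[0],Bq[1]],rcond=None)[0], np.linalg.svd(M)[1])
X1,X2=[ray(b,(217+p[0]/2.3,57+p[1]/2.3),66) for p in((122,168),(346,197))]; d=X1-X2; print("ticks",X1,X2,(X1+X2)/2,np.degrees(np.arctan2(d[1],d[0])))
print("cap tick",ray(b,(217+237/2.3,57+328/2.3),153),ray(b,(217+237/2.3,57+346/2.3),181))
E
```

```text
((318.8545227050781, 135.28370666503906), (76.70463562011719, 78.78421783447266), 171.05931091308594)
ests [615.31  13.25  80.  ] [616.63  11.86  80.  ] [617.15  11.59  80.  ] [281.94   0.   319.47]
C,bias [615.27  11.89   1.36   0.03] [1.85 1.85 0.77 0.77]
C,bias [615.4   11.5    1.75  -0.09] [1.85 1.85 0.77 0.77]
ticks [620.14  51.45  66.  ] [610.37 -27.94  66.  ] [615.25  11.75  66.  ] 82.98059363032749
cap tick [585.09  10.95 153.  ] [588.93  11.01 181.  ]
```

```bash
python3 - <<'E'
from h import *
for n,p,y in (("w1",[599.95,214.98,259.99],118.017),("w3",[606,-45.96,200],90),("w4",[606,-45.96,160],90),("w5",[555,13.04,160],0)):
    s=dict(np.load(n+".npz")); R=Ro.from_euler("xyz",[180,0,y],degrees=True); print(n,R.inv().apply(-s["R"].T@s["t"]-p)); print((R.inv().as_matrix()@s["R"].T)[:,2])
E
```

```text
w1 [  64.35    0.59 -140.44]
[-0.27 -0.    0.96]
w3 [  66.51    1.63 -141.31]
[-0.27  0.    0.96]
w4 [  66.07    1.67 -140.72]
[-0.27  0.    0.96]
w5 [  69.69    1.71 -141.76]
[-0.27  0.    0.96]
```

The camera's reported pose carries a fixed world error of about (+1.7,−1.8) mm, consistent over three yaws by symmetry of the hand. Corrected, both views' ticks put the meter axis at (613.6,13.7), and the ring agrees once its perspective centre offset is allowed for. Slot line 83.1°. The cap centre sits about 2.2 mm along tool +x from the TCP. Aligning above the collar.

```bash
python3 - <<'E'
from h import *
to([613.4,11.5,118],83.1)
E
```

```text
row [5.84 0.15 4.2 ] -1.451 -> [613.4   11.53 117.99] 83.12354659072625
```

```bash
python3 -m handwheel '{"series": [[[2,0.05,0,0,0,-0.18,0],[4,0.1,0,0,0,-0.36,0],[5.84,0.15,0,0,0,-0.54,0],[5.84,0.15,0,0,0,-0.72,0],[5.84,0.15,0,0,0,-0.9,0],[5.84,0.15,0,0,0,-1.08,0],[5.84,0.15,0,0,0,-1.26,0],[5.84,0.15,1.5,0,0,-1.44,0],[5.84,0.15,3,0,0,-1.451,0],[5.84,0.15,4.2,0,0,-1.451,0],[5.84,0.15,4.2,0,0,-1.451,0],[5.84,0.15,4.2,0,0,-1.451,0]]]}'
python3 - <<'E'
from h import *
for n in ("side","top"):
  s=eyes.snapshot(n); g=proj(s,[613,14,95]).astype(int); c=s["img"][g[1]-35:g[1]+35,g[0]-35:g[0]+35,::-1]
  cv2.imwrite(f"pics/{n}6.png",cv2.resize(c,(400,400),interpolation=cv2.INTER_CUBIC))
cv2.imwrite("pics/a6.png",np.hstack([cv2.imread("pics/side6.png"),cv2.imread("pics/top6.png")]))
s=status.sense();print(s["tool_pos"],s["tcp_rot"],s["ft_force"])
E
```

```text
time: 9.65
tool_pos: [613.6, 11.5, 118.3]
tcp_rot: [180.0, -0.0, 83.1]
ft_force: [0.0, 0.2, -1.5]
finger_gap: 12.6
grip_force: 68.4
[613.94  11.47 118.82] [179.93  -0.    83.09] [-0.47  0.1  -1.69]
```

View pics/a6.png

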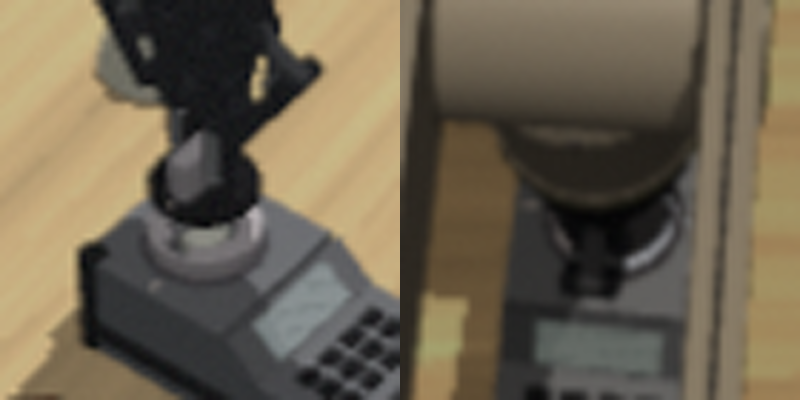

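The cap hovers centred over the collar with the bar across; in the side crop the flange is at (205,185) above the ring at (205,235). I lower in small steps and watch the force.

```bash
python3 -m handwheel '{"series": [[[0,0,0.4,0,0,0,0],[0,0,0.8,0,0,0,0],[0,0,1.0,0,0,0,0],[0,0,1.0,0,0,0,0]]]}' 90
python3 -m handwheel '{"series": [[[0,0,0.3,0,0,0,0],[0,0,0.5,0,0,0,0],[0,0,0.5,0,0,0,0]]]}'
```

```text
time: 10.25
tool_pos: [613.1, 11.6, 107.6]
tcp_rot: [-180.0, 0.0, 83.1]
ft_force: [-0.4, 0.1, -0.2]
finger_gap: 11.7
grip_force: 92.3
time: 10.62
tool_pos: [613.7, 11.5, 103.4]
tcp_rot: [180.0, -0.0, 83.1]
ft_force: [-0.5, -0.7, 2.7]
finger_gap: 12.0
grip_force: 93.1
```

No side forces, and the rise is about the cell spring's. Going on down.

```bash
python3 -m handwheel '{"series": [[[0,0,0.3,0,0,0,0],[0,0,0.5,0,0,0,0],[0,0,0.5,0,0,0,0]]]}'
python3 -m handwheel '{"series": [[[0,0,0.2,0,0,0,0],[0,0,0.4,0,0,0,0],[0,0,0.4,0,0,0,0],[0,0,0.4,0,0,0,0]]]}'
```

```text
time: 11.0
tool_pos: [613.8, 11.5, 98.3]
tcp_rot: [180.0, -0.0, 83.1]
ft_force: [0.1, 0.5, 5.8]
finger_gap: 12.0
grip_force: 93.6
time: 11.5
tool_pos: [614.0, 11.6, 95.9]
tcp_rot: [179.9, -0.0, 83.1]
ft_force: [-4.9, 1.0, 16.1]
finger_gap: 12.0
grip_force: 95.0
```

Home on the rim (z stops at about 95.9, 16 N). Now the clockwise turn about the cap's axis, in two parts with slightly more press.

```bash
python3 -m handwheel '{"series": [[[0,-0.05,0.1,0,0,0.1,0],[0.01,-0.07,0.1,0,0,0.22,0],[0.01,-0.1,0.1,0,0,0.35,0],[0.02,-0.13,0.1,0,0,0.48,0],[0.04,-0.15,0.1,0,0,0.6,0],[0.05,-0.17,0.1,0,0,0.7,0],[0.05,-0.17,0.1,0,0,0.7,0]]]}'
python3 -c "
from h import *
s=status.sense();print(s['ft_force'],s['wrist_torque'],s['tcp_rot'])"
```

```text
time: 12.38
tool_pos: [613.1, 12.7, 95.7]
tcp_rot: [179.9, -0.2, 43.0]
ft_force: [-3.3, 2.0, 17.2]
finger_gap: 11.8
grip_force: 95.2
[-3.28  1.98 17.17] [0.53 0.72 0.05] [179.9   -0.16  42.95]
```

```bash
python3 -m handwheel '{"series": [[[0,-0.05,0.05,0,0,0.12,0],[0.01,-0.1,0.05,0,0,0.25,0],[0.02,-0.13,0.05,0,0,0.38,0],[0.03,-0.16,0.05,0,0,0.5,0],[0.05,-0.18,0.05,0,0,0.62,0],[0.06,-0.2,0.05,0,0,0.7,0],[0.06,-0.2,0.05,0,0,0.7,0]]]}'
python3 -c "
from h import *
s=status.sense();print(s['ft_force'],s['wrist_torque'],s['tcp_rot'])"
```

```text
time: 13.25
tool_pos: [612.8, 13.8, 95.6]
tcp_rot: [179.9, -0.3, 2.9]
ft_force: [-2.7, -1.0, 17.9]
finger_gap: 12.0
grip_force: 95.3
[-2.67 -1.04 17.85] [-0.11  0.53  0.09] [179.94  -0.26   2.85]
```

```bash
python3 -m handwheel '{"series": [[[-0.04,-0.02,0.03,0,0,0.06,0],[-0.04,-0.02,0.03,0,0,0.06,0],[-0.04,-0.02,0.03,0,0,0.06,0]]]}'
python3 -c "
from h import *
s=status.sense();print(s['ft_force'],s['wrist_torque'],s['tcp_rot'])"
python3 -m handwheel '{"series": [[[0,0,0,0,0,0.06,0],[0,0,0,0,0,0.06,0],[0,0,0,0,0,0.06,0]]]}'
python3 -c "
from h import *
s=status.sense();print(s['ft_force'],s['wrist_torque'],s['tcp_rot'])"
```

```text
time: 13.62
tool_pos: [612.7, 13.9, 95.6]
tcp_rot: [180.0, -0.3, -0.5]
ft_force: [-2.2, -0.4, 18.7]
finger_gap: 12.3
grip_force: 95.4
[-2.19 -0.36 18.74] [-0.19  0.45  0.28] [179.96  -0.3   -0.51]
time: 14.0
tool_pos: [612.7, 14.0, 95.6]
tcp_rot: [180.0, -0.3, -3.9]
ft_force: [-2.8, -1.2, 18.7]
finger_gap: 12.1
grip_force: 96.0
[-2.78 -1.2  18.7 ] [-0.16  0.39  0.91] [179.96  -0.31  -3.89]
```

Torque climbs from 0.09 to 0.28 to 0.91 N m at about 83–84° of turn, so the cap is on the stop. It is pressed with 19 N against about 8 N of spring. One confirming look.

```bash
python3 - <<'E'
from h import *
s=eyes.snapshot("side"); w=eyes.snapshot("wrist"); g=proj(s,[613,14,90]).astype(int)
c=cv2.resize(s["img"][g[1]-35:g[1]+35,g[0]-35:g[0]+35,::-1],(400,400),interpolation=cv2.INTER_CUBIC)
d=cv2.resize(w["img"][100:300,220:420,::-1],(400,400),interpolation=cv2.INTER_CUBIC)
cv2.imwrite("pics/fin.png",np.hstack([c,d])); q=status.sense(); print(q["ft_force"],q["wrist_torque"],q["tcp_rot"],q["grip_force"])
E
```

```text
[-2.37 -0.91 18.29] [-0.14  0.4   0.96] [179.96  -0.31  -3.89] 96.04417204856873
```

View pics/fin.png

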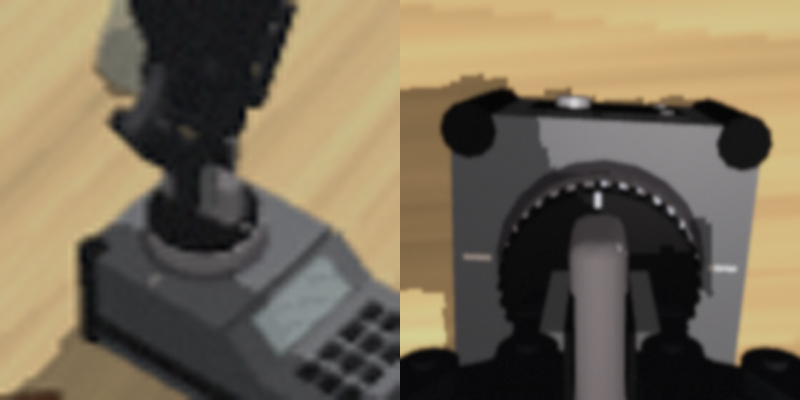

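The flange sits on the rim all round (side crop (205,225)), and the bar lies nearly along the meter (wrist crop, tick at (598,200)). Torque and press are steady. Handing in.

```bash
python3 -c "
from bench import r
print(r.hand_in())"
```

```text
the job is handed in; nothing more can be done
None
```

The light cap is on the loaded meter, still gripped and pressed on the rim with about 18 N; it was turned clockwise until the wrist torque jumped, so I take it to be at its stop with the shutter open (not seen directly). The job is handed in at about 14 s.

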